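Switch the biscuit divider to its other chute and feed it

ROBOT

A 7-joint arm with a two-finger parallel gripper is mounted at the origin on the work surface. World frame = base frame: x ahead of the robot, y to its left, z up, the work surface at z = 0. Lengths are in m, angles in rad, forces in N, time in s.
With the tool pointing down it reaches from about 0.35 to 0.9 m from the base axis. Payload 8.1 kg.
Tool frame: the origin (TCP) lies where the fingers leave the gripper's body, on its centre line; the fingertips stand 66 mm ahead of it and the grasp point (between the pads) lies 47 mm ahead of it (arm.tip_reach is the distance from the TCP to the fingertips, in m); z points along the fingers, y is the direction in which the jaws open and shut (so a half turn about z gives the same grasp; the last joint's range is limited). The gripper opens to 92 mm and grips with 3 to 60 N. Pads are 19 mm wide; open, the fingers measure 130 mm over their backs; the gripper's body (75 mm by 190 mm) begins 47 mm behind the grasp point.
Start: joints at [-1.367, 0.434, 0.025, 1.573, -0.012, 1.134, -0.075], TCP at [0.189, 0.596, 0.292] pointing down, gripper open.
Joint ranges: [-2.62, 2.62], [-0.44, 2.09], [-1.27, 1.32], [0.08, 2.57], [-1.32, 4.46], [0.12, 2], [-2.74, 2.74]. Speed limits (rad/s): [2.22, 2.22, 3.01, 3.01, 3.14, 3.14, 3.14].

INTERFACE

Orientations are given as a rotation vector (axis times angle).
In Python, from cell import arm gives the robot as it stands.
- The arm moves only by the tool carry_out, never from a script. Its argument "plan" is a list of rows, each a list of 5 numbers: the shift along the world's x, y, z in cm, then the turn about the world's z in rad, then the finger opening in cm, from 0 to 9.18. In form: [[tx, ty, tz, spin, fingers], ...]. A call has 1 to 20 rows; each row is the pose to reach, as a shift and turn from the pose measured when the call began; what a row does not reach only later rows make up. A row lasts 1/10 s, in which the tool goes at most 50 mm and 8.59 degrees, less where a joint would pass 70% of its speed; a pose out of reach is approached as far as the arm can. A call with a gripper value outside its range is refused whole. The fingers move at their own pace and stop on an object; "squeeze" is the grip in N (left out, the last holds). Time passes only in rows, so rows that repeat a pose let the fingers close. It gives the time, the measured TCP pose, the force and the opening at its end, in the units of the state.
- arm.observe(): the state, without advancing time (a new reading comes with each control period).
- arm.get_image(name): name is "scene" or "top" or "wrist"; returns (picture, depth): 420x560x3 uint8, red, green, blue; 420x560 float32, m along the optical axis (not along the pixel's ray), 0 where there is no reading.
- arm.get_calibration(name): a dict with "intrinsics" (3x3 intrinsics, pixels), "D" ([k1, k2, p1, p2, k3] as OpenCV has them; the pictures are not rectified), "rvec" (rotation vector, rad) and "tvec" (3), from world to camera coordinates, as OpenCV has them; the wrist camera has in their place "tool_from_camera" (4x4, takes a point from camera to tool coordinates, whose origin is the TCP and whose axes are the flange's). Camera axes: x right, y down, z forward; pixel columns grow to the right and rows downward; lengths in m; the calibration is good to about 2 mm. A picture is of the moment at which its call begins: read the wrist's pose just before it. get_calibration takes no time and is no camera call.
- arm.sign_off(): hands the job in, once; it reports no verdict.
The state is a dict: "clock": time; "joints": joint angles; "dq": joint speeds; "joint_efforts": joint torques, N m; "position": TCP position; "ee_rot": TCP orientation; "force": force on the tool from outside, world axes, zero at the start; "ft_torque": the same for the moment, N m; "width": opening from 0.0 (shut) to 1.0 (fully open).
Only numpy, scipy, OpenCV 4.12 (cv2) and the standard library are available. Lean on these libraries where they do the work, as an engineer would, in place of code of your own. Each camera call takes 0.05 s, during which the arm holds its last target. There are 200 camera calls.

TASK

The seesaw gate of the biscuit divider is tipped towards one chute. With the fingertips, rock the gate over its pivot so that it tips fully towards the other chute; then push the row of three round biscuits along the feed trough and off its open end onto the gate, so that all three roll down that other chute into its tray. Only push and press: lift no biscuit, leave the gate tipped the new way, and leave the jar and the mug where they are.

Things in the scene. Friction and masses are not known exactly. Their poses are not given: they have to be found in the camera images.
- divider: Fixed bare-metal biscuit divider. Origin: on the table straight below the gate's pivot; x runs along the feed trough in the feeding direction (roughly away from the robot), y to its left, z up. The trough leads to the middle of the seesaw gate, which lies across its end; from each gate end (y = +-110 mm) a 54 mm wide chute slopes down outwards to a tray. The whole reaches y = +-305 mm.
- trough_mouth (a point): Centre of the trough floor's open end, divider x = -27 mm, 108 mm above the table. The level trough runs 198 mm back from here, 42 mm wide inside, 50 outside, its walls and rear end wall 10 mm above the floor; a 1.5 mm bead at the mouth stops biscuits. The gate bed lies 8 mm lower beyond; 55 mm past the mouth stands a 50 mm wide backstop, top 145 mm above the table. Axes as divider.
- gate (a joint): Seesaw gate angle, rad: +0.28 (stop) = left (+y) end down, feeds the left chute; -0.28 = right end down, feeds the right chute. A 220 x 50 mm channel, lips 12 mm, pivoted at its middle 100 mm above the table. A weight on a mast (divider x = 54 mm, up to 230 mm high) makes it top-heavy: pressed past level it falls to the stop and stays. 1 to 2 N on the raised paddle moves it.
- paddle_left (a point): Middle of the top face of the gate's left thumb paddle: flat plate, 45 mm (y) by 50 mm (x), 4 mm thick, sticking out from the gate towards the robot, at divider x = -52 mm, y = 87.5 mm. It turns with the gate: about 124 mm above the table when raised, 76 mm when fully down. Only the base plate (6 mm high) is below it.
- paddle_right (a point): The same of the right thumb paddle, 87.5 mm to the right of the pivot.
- biscuit0_center (a point): Centre of round biscuit 0 (a ball, 36 mm diameter, about 25 g), one of three alike in a row on the trough floor, centre 126 mm above the table; the front one, next to the mouth. Small gaps may lie between them. Pushed at about its centre height by a fingertip above the trough walls it rolls or slides along.
- biscuit1_center (a point): Centre of round biscuit 1 (a ball, 36 mm diameter, about 25 g), one of three alike in a row on the trough floor, centre 126 mm above the table; the middle one. Small gaps may lie between them. Pushed at about its centre height by a fingertip above the trough walls it rolls or slides along.
- biscuit2_center (a point): Centre of round biscuit 2 (a ball, 36 mm diameter, about 25 g), one of three alike in a row on the trough floor, centre 126 mm above the table; the rear one, nearest the robot. Small gaps may lie between them. Pushed at about its centre height by a fingertip above the trough walls it rolls or slides along.
- tray_left (a point): Centre of the inner floor of the left tray (fixed, open top, 120 mm in x by 128 mm in y inside, floor 10 mm above the table), at the foot of the left chute. Axes as the divider's.
- tray_right (a point): The same of the right tray.
- jar: Bystander: amber glass jar, 60 mm diameter, 85 mm high, origin under its centre.
- mug: Bystander: white mug, 76 mm diameter, 85 mm high, origin under its centre.
Things that resemble listed ones, but are neither listed nor needed, are in the scene too. What is shaped like the part that bears biscuit2_center but green or pink is not meant. What is shaped like the part that bears biscuit0_center but red is not meant.

How it is judged:
By the outcome, as a careful person would: the job done as asked, in the order asked, and still so for the second after the job is handed in, with the robot touching nothing.
It also fails if it takes over 48 s, if anything falls off the work surface, if the arm or the gripper's body presses on something with over 40 N, if the wrist force passes 120 N, or if a joint passes its speed limit or range.

## Working session

There is one attempt and no reset: what is moved stays moved. The work goes in short steps, Python scripts to look and compute and a tool call to move; the robot and the scene stay as the last step left them, time stands still between calls to the robot, and variables do not carry over. Pictures are saved under pics/ and viewed, about 8 in all and at most 12, crops included, and the job is handed in when it is done.

Besides the shell and the picture viewer there is one more tool, called after "Emit:" as a command line: name --pt "numbers of a row" for each row, then --argument value for the rest. carry_out: Moves the arm, as the interface text tells. Its arguments: {"type":"object","properties":{"plan":{"type":"array"},"squeeze":{"type":"number"}},"required":["plan"]}

```bash
ls; mkdir -p pics; cat > h.py <<'E'
import numpy as np, cv2
from cell import arm
def cam(n):
    st=arm.observe(); im,d=arm.get_image(n); c=arm.get_calibration(n); K=np.array(c["intrinsics"],float); D=np.array(c["D"],float)
    if n=="wrist":
        T=np.array(c["tool_from_camera"]); R=cv2.Rodrigues(np.array(st["ee_rot"],float))[0]
        M=np.eye(4);M[:3,:3]=R;M[:3,3]=st["position"]; W=M@T
    else:
        M=np.eye(4);M[:3,:3]=cv2.Rodrigues(np.array(c["rvec"],float))[0];M[:3,3]=np.ravel(c["tvec"]); W=np.linalg.inv(M)
    return im,d,K,D,W
def cloud(d,K,D,W):
    h,w=d.shape; uv=np.stack(np.meshgrid(np.arange(w),np.arange(h)),-1).reshape(-1,1,2).astype(np.float64)
    n=cv2.undistortPoints(uv,K,D).reshape(h,w,2)
    P=np.dstack([n*d[...,None],d])
    X=P@W[:3,:3].T+W[:3,3]; X[d<=0]=np.nan
    return X
E
python3 - <<'E'
from h import *
for n in("top","scene"):
    im,d,K,D,W=cam(n); cv2.imwrite(f"pics/{n}0.png",im[...,::-1]); np.savez(f"{n}0.npz",im=im,d=d,X=cloud(d,K,D,W))
    print(n,W[:3,3])
s=arm.observe();print(s["position"],s["ee_rot"],s["clock"],s["width"],arm.tip_reach)
E
```

```text
pics
top [ 0.35501255 -0.01177686  1.17247484]
scene [0.86678804 0.43466657 1.06218429]
[0.18870804 0.59548746 0.29152108] [-4.80163238e-01 -3.10460123e+00  2.13631675e-03] 0.1 1.0027099791609069 0.0655
```

View pics/top0.png

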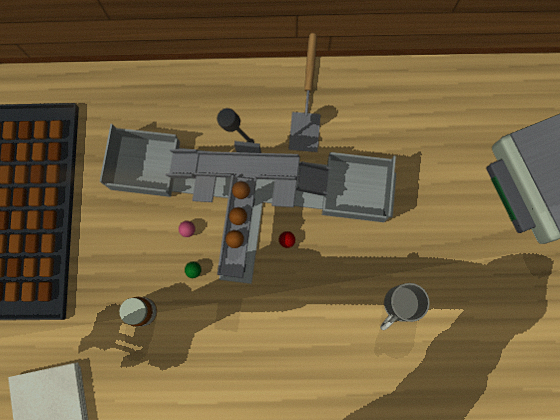

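View pics/scene0.png

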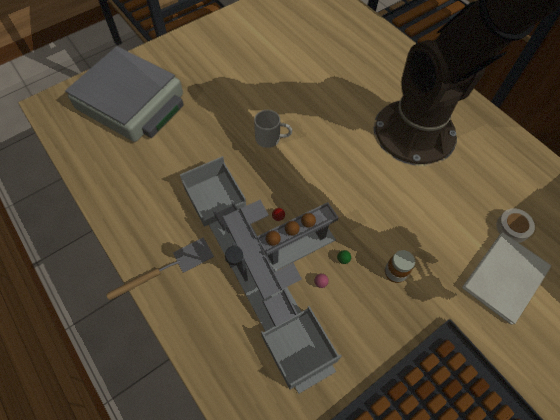

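```bash
python3 - <<'E'
from h import *
z=np.load("top0.npz");X=z["X"];im=z["im"]
for n,(u,v) in dict(mast=(228,120),b0=(241,190),b1=(238,216),b2=(235,240),padL=(203,190),padR=(284,193),red=(287,240),green=(193,270),pink=(187,229),gateL=(205,163),gateR=(290,165),chL=(183,162),chR=(313,178),jar=(135,310),mug=(404,300),trayL=(145,165),trayR=(360,185),rear=(236,278),back=(247,146)).items():
    print(n,im[v,u],np.nanmedian(X[v-1:v+2,u-1:u+2].reshape(-1,3),0).round(4))
for n in("top","scene"):
    z=np.load(n+"0.npz");X=z["X"];im=z["im"].astype(int)
    m=(im[...,0]>1.4*im[...,1])&(im[...,2]<60)&(im[...,0]>60)&(X[...,2]>.105)&(X[...,2]<.16)
    k,l,s,c=cv2.connectedComponentsWithStats(m.astype(np.uint8))
    for i in range(1,k):
        if s[i,4]>25:
            P=X[l==i]; A=np.c_[2*P,np.ones(len(P))]; f=np.linalg.lstsq(A,(P**2).sum(1),rcond=None)[0]
            print(n,c[i].round(),s[i,4],f[:3].round(4),np.sqrt(f[3]+f[:3]@f[:3]).round(4),P.max(0).round(3),P.mean(0).round(4))
E
```

```text
mast [47 49 49] [0.7143 0.0955 0.227 ]
b0 [120  76  37] [0.6029 0.0787 0.1409]
b1 [118  73  31] [0.5513 0.0844 0.1423]
b2 [122  75  30] [0.5048 0.0902 0.1408]
padL [102 102 103] [0.6201 0.1631 0.0742]
padR [96 99 99] [ 0.5999 -0.0047  0.1237]
red [139   0   1] [ 0.5188 -0.0093  0.0346]
green [ 8 86 22] [0.458  0.1886 0.0332]
pink [158  73  98] [0.5452 0.203  0.0336]
gateL [104 105 108] [0.678  0.1604 0.0751]
gateR [100 107 102] [ 0.6562 -0.0173  0.1259]
chL [101 101 102] [0.6879 0.2115 0.0518]
chR [57 59 58] [ 0.648  -0.066   0.0523]
jar [175 184 159] [0.3752 0.2935 0.0842]
mug [98 99 91] [ 0.3923 -0.255   0.0028]
trayL [125 132 124] [0.6944 0.3045 0.0092]
trayR [126 132 129] [ 0.6415 -0.1705  0.0114]
rear [79 80 77] [0.4425 0.1006 0.0053]
back [54 57 55] [0.6929 0.0671 0.1411]
top [239. 190.] 199 [0.6069 0.0818 0.1285] 0.0154 [0.62  0.097 0.146] [0.6036 0.0825 0.138 ]
top [236. 216.] 194 [0.5546 0.0876 0.1288] 0.0152 [0.568 0.103 0.146] [0.5515 0.0883 0.1384]
top [233. 239.] 205 [0.5094 0.0937 0.1273] 0.0165 [0.521 0.11  0.145] [0.507  0.0938 0.1386]
scene [309. 219.] 120 [0.5095 0.0963 0.1307] 0.0147 [0.523 0.113 0.148] [0.5109 0.1002 0.1393]
scene [293. 227.] 120 [0.554  0.0903 0.1303] 0.0147 [0.567 0.107 0.146] [0.5549 0.094  0.1391]
scene [274. 237.] 123 [0.6063 0.0845 0.1307] 0.0145 [0.62  0.101 0.148] [0.607  0.0887 0.139 ]
```

```bash
python3 - <<'E'
from h import *
ex=np.array([.9925,-.122])
for n in("top","scene"):
    X=np.load(n+"0.npz")["X"].reshape(-1,3)
    X=X[np.isfinite(X).all(1)]
    o=np.array([.653,.077]); ey=np.array([-ex[1],ex[0]])
    q=np.c_[(X[:,:2]-o)@ex,(X[:,:2]-o)@ey,X[:,2]]*1000
    r=q[(q[:,0]>-90)&(q[:,0]<-32)&(q[:,1]<-45)&(q[:,1]>-125)&(q[:,2]>105)&(q[:,2]<140)]
    print(n,"padR x",np.percentile(r[:,0],[2,50,98]).round(1),"y",np.percentile(r[:,1],[2,50,98]).round(1),"z",np.median(r[:,2]).round(1),len(r))
    t=q[(q[:,0]>-245)&(q[:,0]<-60)&(abs(q[:,1])<45)&(q[:,2]>100)&(q[:,2]<123)]
    rct=cv2.minAreaRect(t[:,:2].astype(np.float32)); print("trough",rct,np.percentile(t[:,0],[1,99]).round(1))
    for a in (-200,-180,-160,-140,-120,-100,-80): 
        s=t[abs(t[:,0]-a)<10][:,1]; print(a,np.percentile(s,[2,98]).round(1) if len(s)>3 else 0,end=' ')
    b=q[(abs(q[:,2]-145)<6)&(q[:,0]>15)&(q[:,0]<50)&(abs(q[:,1])<40)]; print("\nback",b.mean(0) if len(b) else 0,len(b))
    tr=q[(abs(q[:,2]-10)<4)&(abs(q[:,0])<58)&(abs(abs(q[:,1])-240)<60)]
    for s in(1,-1):
        a=tr[tr[:,1]*s>0]; print("tray",s,[np.percentile(a[:,i],[3,97]).round(1) for i in(0,1)])
    w=q[(q[:,2]>195)&(q[:,0]>20)&(q[:,0]<100)&(abs(q[:,1])<80)];print("mast",w.min(0),w.max(0))
    w=q[(q[:,2]>150)&(q[:,2]<195)&(q[:,0]>20)&(q[:,0]<100)&(abs(q[:,1])<80)];print("mast",w.min(0),w.max(0)) if len(w) else 0
E
```

```text
top padR x [-68.2 -50.8 -32.6] y [-107.3  -86.6  -64.8] z 123.4 407
trough ((-137.60667419433594, -0.3888587951660156), (50.68798065185547, 155.84523010253906), 89.18718719482422) [-215.   -61.3]
-200 [-24.4  24.9] -180 [-24.9  23.7] -160 [-25.   24.3] -140 [-25.4  24.3] -120 [-25.7  23.5] -100 [-25.8  23.8] -80 [-26.1  23.3] 
back [ 43.35572733  -3.06605081 143.7958115 ] 120
tray 1 [array([-34.1,  54.7]), array([183.8, 293.9])]
tray -1 [array([-39.8,  55. ]), array([-296.6, -183.8])]
mast [ 45.65907647   7.79442582 196.87474999] [ 83.22243463  50.39078097 232.10495946]
mast [ 41.26200281   7.08756789 150.25311185] [ 67.26254934  17.18706346 173.38983296]
scene padR x [-69.1 -50.6 -33. ] y [-105.9  -84.8  -64.4] z 124.6 278
trough ((-138.76242065429688, 0.6213035583496094), (53.94862365722656, 156.31846618652344), 89.22602844238281) [-215.5  -62.9]
-200 [-23.5  26.5] -180 [-22.8  26.3] -160 [-24.3  26. ] -140 [-24.4  25.7] -120 [-23.8  25.4] -100 [-25.8  25.7] -80 [-24.8  24.7] 
back [ 42.33148898  -3.07289067 145.07926776] 25
tray 1 [array([-44.4,  54.8]), array([183.4, 288.5])]
tray -1 [array([-50.6,  54.9]), array([-296. , -192.8])]
mast [ 45.89376     15.69183843 196.46200421] [ 83.3701314   50.44850148 232.50157567]
mast [ 78.06771591  37.48981169 194.79905694] [ 78.06771591  37.48981169 194.79905694]
```

From the top view (robot side is at the bottom, +y to the left), the gate has its left end down: the left paddle is at z 0.074 and the right at 0.124, with the mast leaning left. So I press the right paddle, at pixel (284,193).

- **Brown balls in the trough (wanted):** (241,190), (238,216), (235,240).
- **Look-alikes on the table:** red (287,240), green (193,270), pink (187,229). These are rejected.

Next I move above the right paddle.

Emit:
carry_out --pt "4 -6 0 0.05 0" --pt "8 -12 0 0.1 0" --pt "12 -18 0 0.17 0" --pt "16 -24 0 0.17 0" --pt "20 -30 0 0.17 0" --pt "24 -36 0 0.17 0" --pt "28 -42 0 0.17 0" --pt "32 -48 0 0.17 0" --pt "36 -54 0 0.17 0" --pt "40.4 -60.8 0 0.17 0" --pt "40.4 -60.8 0 0.17 0" --pt "40.4 -60.8 0 0.17 0" --pt "40.4 -60.8 0 0.17 0" --pt "40.4 -60.8 0 0.17 0" --pt "40.4 -60.8 0 0.17 0" --pt "40.4 -60.8 -3 0.17 0" --pt "40.4 -60.8 -6 0.17 0" --pt "40.4 -60.8 -6 0.17 0" --pt "40.4 -60.8 -6 0.17 0"

```text
clock: 2.0
position: [0.5925, -0.0124, 0.2316]
ee_rot: [-0.214, -3.133, 0.003]
force: [0.3, -0.5, 0.7]
width: 0.003
```

```bash
python3 - <<'E'
from h import *
im,d,K,D,W=cam("wrist"); a=im
im2,d,*r=cam("top"); b=cv2.resize(im2[110:300,160:340],None,fx=2,fy=2)
b=cv2.copyMakeBorder(b,0,420-b.shape[0],0,0,cv2.BORDER_CONSTANT)
o=np.hstack([a,b]);o=cv2.resize(o,None,fx=.85,fy=.85)
cv2.imwrite("pics/c1.png",o[...,::-1])
s=arm.observe();print(s["position"],s["ee_rot"],s["clock"],s["width"],s["force"])
E
```

```text
[ 0.59339276 -0.01235249  0.2330559 ] [ 2.14078219e-01  3.13230608e+00 -1.77810064e-03] 2.1 0.002899190044335348 [-0.28648117  0.11016721  0.64281567]
```

View pics/c1.png

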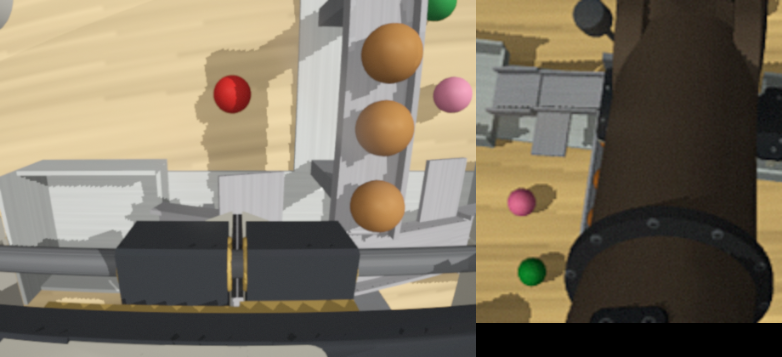

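The wrist view shows the closed fingertips at about (237,230), over the raised right paddle at (250,195). The three brown balls are in the trough at (377,205), (385,128) and (392,53). Now I press down.

Emit:
carry_out --pt "0 0 -2 0 0" --pt "0 0 -3 0 0" --pt "0 0 -4 0 0" --pt "0 0 -4.7 0 0" --pt "0 0 -5.4 0 0" --pt "0 0 -6.1 0 0" --pt "0 0 -6.8 0 0" --pt "0 0 -7.5 0 0" --pt "0 0 -8.2 0 0" --pt "0 0 -8.2 0 0" --pt "0 0 -8.2 0 0" --pt "0 0 -8.2 0 0" --pt "0 0 -5 0 0" --pt "0 0 -1 0 0" --pt "0 0 0 0 0" --pt "0 0 0 0 0" --pt "0 0 0 0 0"

```text
clock: 3.8
position: [0.593, -0.0122, 0.2325]
ee_rot: [0.214, 3.133, -0.002]
force: [-0.9, 0.4, 0.2]
width: -0.0
```

```bash
python3 - <<'E'
from h import *
im,d,K,D,W=cam("scene"); X=cloud(d,K,D,W).reshape(-1,3); X=X[np.isfinite(X).all(1)]
o=np.array([.6622,.0741]);ex=np.array([.991,-.1336]);ey=np.array([.1336,.991])
q=np.c_[(X[:,:2]-o)@ex,(X[:,:2]-o)@ey,X[:,2]]*1000
for s in(1,-1):
    r=q[(abs(q[:,0]+52)<20)&(abs(q[:,1]-s*87.5)<20)&(q[:,2]>50)&(q[:,2]<140)];print("paddle",s,len(r),np.median(r[:,2]) if len(r) else 0)
w=q[(q[:,2]>195)&(q[:,2]<240)&(q[:,0]>20)&(q[:,0]<100)&(abs(q[:,1])<80)];print("mast",w.min(0),w.max(0))
cv2.imwrite("pics/s1.png",cv2.resize(im[130:400,160:400],None,fx=2,fy=2)[...,::-1])
s=arm.observe();print(s["position"],s["clock"],s["force"])
E
```

```text
paddle 1 265 125.66835554215305
paddle -1 137 75.75477440827028
mast [ 35.88156848 -52.92814898 200.58816931] [ 73.46527106  -9.48713262 234.29958386]
[ 0.59270774 -0.01222791  0.23187974] 3.85 [-0.48874398 -0.21652948  0.18517641]
```

View pics/s1.png

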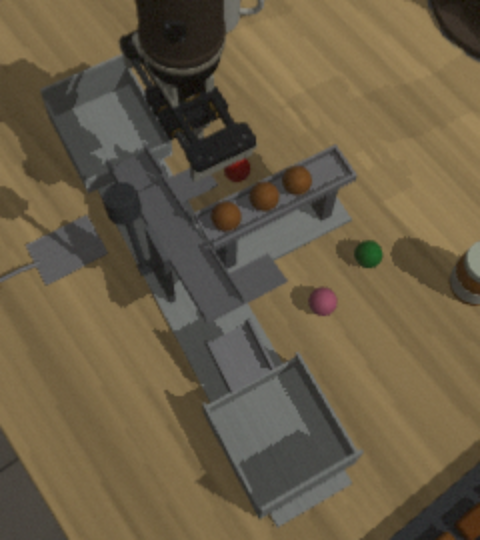

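The gate is tipped right: right paddle at 76 mm, left at 126 mm, and the weight at (122,203) leans to the right. The balls are still at (227,215), (264,195) and (297,180). Next I go behind the rear ball.

Emit:
carry_out --pt "0 0 1.5 0 0" --pt "-4 3.7 1.5 0 0" --pt "-8 7.4 1.5 0 0" --pt "-12.4 11.2 1 0 0" --pt "-12.4 11.2 0 0 0" --pt "-12.4 11.2 -2 0 0" --pt "-12.4 11.2 -4 0 0" --pt "-12.4 11.2 -4.5 0 0" --pt "-12.4 11.2 -4.5 0 0" --pt "-12.4 11.2 -4.5 0 0"

```text
clock: 4.85
position: [0.4689, 0.0996, 0.187]
ee_rot: [0.215, 3.134, -0.002]
force: [0.0, -0.0, -0.3]
width: 0.007
```

```bash
python3 - <<'E'
from h import *
im,d,K,D,W=cam("wrist"); cv2.imwrite("pics/w2.png",im[...,::-1])
s=arm.observe();print(s["position"],s["clock"],s["force"])
o=np.array([.6622,.0741]);ex=np.array([.991,-.1336]);ey=np.array([.1336,.991]);p=s["position"][:2]-o
print(p@ex,p@ey)
E
```

```text
[0.4691189  0.09968552 0.18733799] 4.9 [-0.07226349 -0.62255932 -0.16841123]
-0.1947615971427318 -0.00044038061964487586
```

View pics/w2.png

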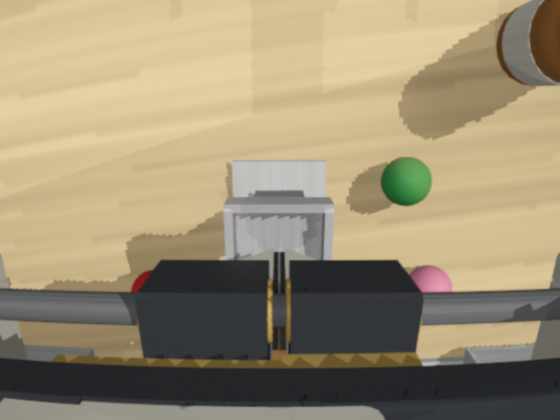

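The fingers are centred in the trough at column 279, behind the rear ball. I push along the trough slowly.

Emit:
carry_out --pt "0.5 -0.07 0 0 0" --pt "1 -0.13 0 0 0" --pt "1.5 -0.2 0 0 0" --pt "2 -0.27 0 0 0" --pt "2.5 -0.34 0 0 0" --pt "3 -0.4 0 0 0" --pt "3.5 -0.47 0 0 0" --pt "4 -0.54 0 0 0" --pt "4.5 -0.61 0 0 0" --pt "5 -0.67 0 0 0" --pt "5.5 -0.74 0 0 0" --pt "6 -0.81 0 0 0" --pt "6.5 -0.88 0 0 0" --pt "7 -0.94 0 0 0" --pt "7.5 -1.01 0 0 0" --pt "8 -1.08 0 0 0"

```text
clock: 6.5
position: [0.5496, 0.0888, 0.1873]
ee_rot: [0.215, 3.133, -0.002]
force: [-0.2, -0.5, -0.5]
width: 0.001
```

```bash
python3 - <<'E'
from h import *
im,d,K,D,W=cam("scene")
cv2.imwrite("pics/s2.png",cv2.resize(im[130:400,160:400],None,fx=2,fy=2)[...,::-1])
s=arm.observe();print(s["position"],s["clock"],s["force"])
o=np.array([.6622,.0741]);ex=np.array([.991,-.1336]);ey=np.array([.1336,.991]);p=s["position"][:2]-o
print(p@ex,p@ey)
E
```

```text
[0.55037656 0.08864389 0.18742505] 6.55 [ 0.12079081 -0.79544976  0.72477459]
-0.11276009651398962 -0.0005266201313762435
```

View pics/s2.png

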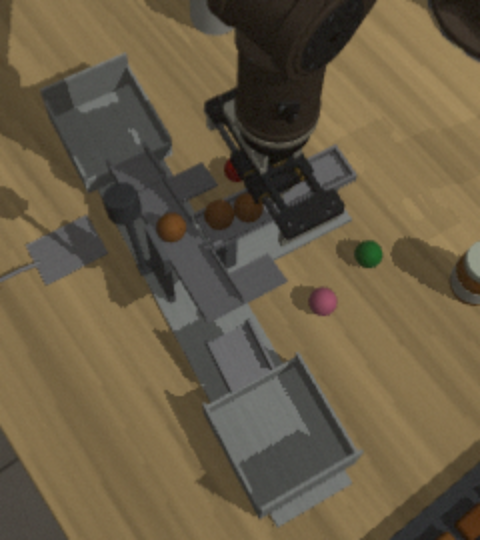

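Ball 0 is just on the gate at (172,227), and the other two follow at (219,214) and (248,207). I continue pushing.

Emit:
carry_out --pt "0 0 0 0 0" --pt "0 0 0 0 0" --pt "0 0 0 0 0" --pt "0.5 -0.07 0 0 0" --pt "1 -0.13 0 0 0" --pt "1.5 -0.2 0 0 0" --pt "2 -0.27 0 0 0" --pt "2.5 -0.34 0 0 0" --pt "3 -0.4 0 0 0" --pt "3.5 -0.47 0 0 0" --pt "3.5 -0.47 0 0 0" --pt "3.5 -0.47 0 0 0" --pt "3.5 -0.47 0 0 0"

```text
clock: 7.85
position: [0.5851, 0.084, 0.1874]
ee_rot: [0.215, 3.133, -0.002]
force: [0.7, -0.4, -0.1]
width: 0.005
```

```bash
python3 - <<'E'
from h import *
im,d,K,D,W=cam("scene")
cv2.imwrite("pics/s3.png",cv2.resize(im[130:400,160:400],None,fx=2,fy=2)[...,::-1])
s=arm.observe();print(s["position"],s["clock"],s["force"])
o=np.array([.6622,.0741]);ex=np.array([.991,-.1336]);ey=np.array([.1336,.991]);p=s["position"][:2]-o
print(p@ex,p@ey)
E
```

```text
[0.58513537 0.08397684 0.18741347] 7.9 [ 0.36997315 -0.60922303 -0.64810174]
-0.07769059195827453 -0.0005078872508880468
```

View pics/s3.png

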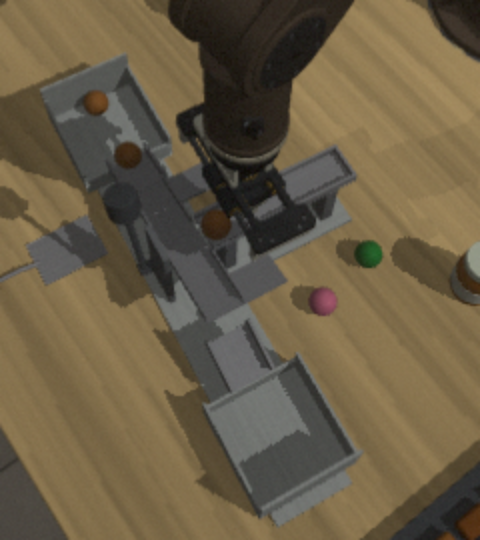

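Ball 0 is in the right tray at (96,102), ball 1 is on the chute at (128,154), and ball 2 is at the mouth at (216,224). I push the last one, then retract back and up.

Emit:
carry_out --pt "0.5 -0.07 0 0 0" --pt "1 -0.13 0 0 0" --pt "1.5 -0.2 0 0 0" --pt "2 -0.27 0 0 0" --pt "2.5 -0.34 0 0 0" --pt "3 -0.4 0 0 0" --pt "3.5 -0.47 0 0 0" --pt "3.5 -0.47 0 0 0" --pt "3.5 -0.47 0 0 0" --pt "0 0 0 0 0" --pt "-3 0.4 0 0 0" --pt "-7 0.94 2 0 0" --pt "-11 1.5 6 0 0" --pt "-11 1.5 10 0 0" --pt "-11 1.5 10 0 0" --pt "-11 1.5 10 0 0" --pt "-11 1.5 10 0 0" --pt "-11 1.5 10 0 0"

```text
clock: 9.7
position: [0.4747, 0.0988, 0.2863]
ee_rot: [-0.215, -3.134, 0.003]
force: [-0.4, 0.0, -0.8]
width: 0.007
```

```bash
python3 - <<'E'
from h import *
im,d,K,D,W=cam("scene"); X=cloud(d,K,D,W)
cv2.imwrite("pics/s4.png",cv2.resize(im[100:400,160:440],None,fx=2,fy=2)[...,::-1])
o=np.array([.6622,.0741]);ex=np.array([.991,-.1336]);ey=np.array([.1336,.991])
Y=X.reshape(-1,3);Y=Y[np.isfinite(Y).all(1)]
q=np.c_[(Y[:,:2]-o)@ex,(Y[:,:2]-o)@ey,Y[:,2]]*1000
for s in(1,-1):
    r=q[(abs(q[:,0]+52)<20)&(abs(q[:,1]-s*87.5)<20)&(q[:,2]>50)&(q[:,2]<140)];print("paddle",s,len(r),np.median(r[:,2]) if len(r) else 0)
s=arm.observe();print(s["position"],s["clock"],s["force"])
E
```

```text
paddle 1 266 125.99150515972923
paddle -1 179 75.8676555721537
[0.47481078 0.0987766  0.28629827] 9.75 [0.11193027 0.54079673 1.1385779 ]
```

View pics/s4.png

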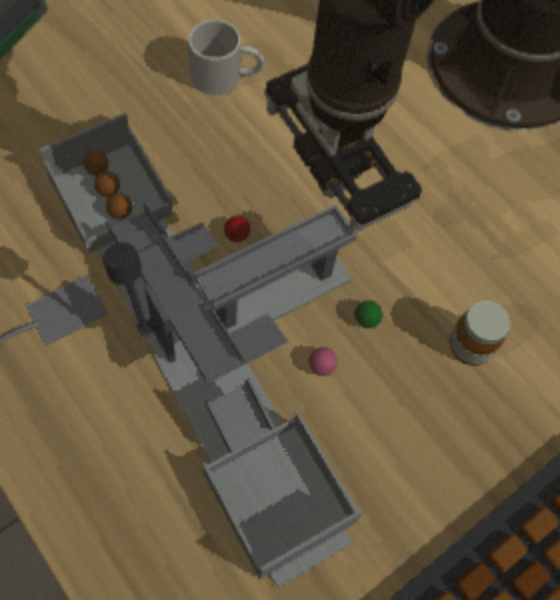

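All three are in the right tray, at (95,162), (107,183) and (119,206). I'll let them settle and confirm.

Emit:
carry_out --pt "0 0 0 0 0" --pt "0 0 0 0 0" --pt "0 0 0 0 0" --pt "0 0 0 0 0" --pt "0 0 0 0 0" --pt "0 0 0 0 0" --pt "0 0 0 0 0" --pt "0 0 0 0 0" --pt "0 0 0 0 0" --pt "0 0 0 0 0" --pt "0 0 0 0 0" --pt "0 0 0 0 0"

```text
clock: 10.95
position: [0.4748, 0.0988, 0.2863]
ee_rot: [-0.215, -3.134, 0.003]
force: [0.0, -0.5, -0.4]
width: 0.005
```

```bash
python3 - <<'E'
from h import *
im,d,K,D,W=cam("scene"); X=cloud(d,K,D,W)
cv2.imwrite("pics/s5.png",cv2.resize(im[140:250,170:260],None,fx=5,fy=5)[...,::-1])
o=np.array([.6622,.0741]);ex=np.array([.991,-.1336]);ey=np.array([.1336,.991])
i=im.astype(int);m=(i[...,0]>1.4*i[...,1])&(i[...,2]<60)&(X[...,2]>.02)&(X[...,2]<.12)&(X[...,1]<.02)&(X[...,0]>.55)
P=X[m]; q=np.c_[(P[:,:2]-o)@ex,(P[:,:2]-o)@ey,P[:,2]]*1000
_,l,c=cv2.kmeans(q.astype(np.float32),3,None,(3,50,.1),5,cv2.KMEANS_PP_CENTERS)
print(c.round(),[q[l[:,0]==k,2].max().round() for k in range(3)])
for n in("top",):
    z=np.load("top0.npz");im2=arm.get_image("top")[0]; print([np.abs(im2[a:b,c:d].astype(int)-z["im"][a:b,c:d]).mean().round(1) for a,b,c,d in((295,327,118,155),(282,322,380,430))])
E
```

```text
[[   0. -234.   39.]
 [  -1. -274.   40.]
 [   1. -195.   40.]] [np.float64(48.0), np.float64(50.0), np.float64(51.0)]
[np.float64(37.1), np.float64(43.3)]
```

View pics/s5.png

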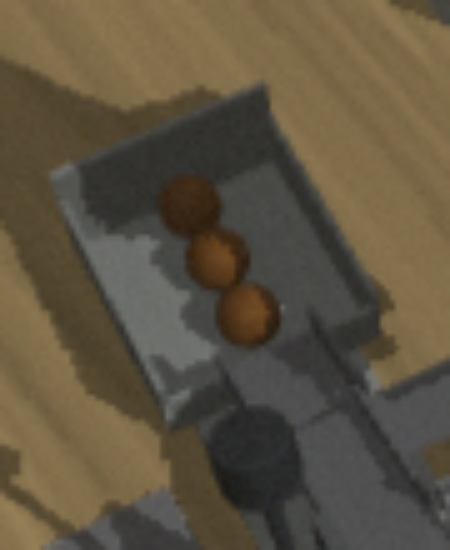

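```bash
python3 -c "
from cell import arm
print(arm.sign_off())"
```

```text
the job is handed in; nothing more can be done
None
```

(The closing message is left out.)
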